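Scan a gift tin at the shop counter and put it with the order

ROBOT

A 6-joint arm with a two-finger parallel gripper is mounted at the origin on the work surface. World frame = base frame: x ahead of the robot, y to its left, z up, the work surface at z = 0. Lengths are in m, angles in rad, forces in N, time in s.
With the tool pointing down it reaches from about 0.35 to 0.775 m from the base axis. Payload 7.3 kg.
Tool frame: the origin (TCP) lies between the finger pads; the fingertips stand 25 mm ahead of it and the grasp point (between the pads) lies 6 mm ahead of it; y points along the fingers, z is the direction in which the jaws open and shut, and the axes are right-handed (so a half turn about y gives the same grasp; the last joint's range is limited). The gripper opens to 92 mm and grips with 3 to 60 N. Pads are 19 mm wide; open, the fingers measure 130 mm over their backs; the gripper's body (75 mm by 190 mm) begins 47 mm behind the grasp point.
Start: joints at [1.011, 0.342, 1.524, -0, 1.275, -0.146], TCP at [0.211, 0.481, 0.252] pointing down, gripper open.
Joint ranges: [-2.53, 2.53], [-0.77, 2.02], [0.04, 2.7], [-1, 4.14], [0.28, 2.66], [-3.11, 3.11]. Speed limits (rad/s): [2.57, 2.57, 3.14, 3.14, 3.14, 3.14].

INTERFACE

Orientations are given as [roll, pitch, yaw] about the fixed x, y, z axes, in that order (R = Rz(yaw) Ry(pitch) Rx(roll)).
In Python, from cell import sensors, read_camera, hand_in gives the robot as it stands. The module is installed in compiled form; this text tells all that it offers.
- The arm moves only by the tool send_rows, never from a script. Its argument "motion" is a list that holds one entry, the list of rows, each a list of 4 numbers: the shift along the tool's x, y, z in m, then the turn about the tool's y in degrees. In form: [[[tx, ty, tz, twist], ...]]. A call has 1 to 8 rows; each row is the pose to reach, as a shift and turn from the pose measured when the call began, along the tool's axes at that moment; what a row does not reach only later rows make up. A row lasts 1/10 s, in which the tool goes at most 50 mm and 8.59 degrees, less where a joint would pass 70% of its speed; a pose out of reach is approached as far as the arm can. A call with a gripper value outside its range is refused whole. "gripper" is the opening, from 0 (shut) to 1 (fully open), set as the call begins (left out, the last holds). The fingers move at their own pace and stop on an object; "grip_force" is the grip in N (left out, the last holds). Time passes only in rows, so rows that repeat a pose let the fingers close. It gives the time, the measured TCP pose, the force and the opening at its end, in the units of the state.
- sensors.observe(): the state, without advancing time (a new reading comes with each control period).
- read_camera(name): name is "side" or "top" or "wrist"; returns a dict with "frame" (400x640x3 uint8, red, green, blue), "fx", "fy", "cx", "cy" (pixels), "extrinsics" (4x4, takes a point from world to camera coordinates). Camera axes: x right, y up, looking along -z (the intrinsics and any distortion apply to the point x, -y, -z); pixel columns grow to the right and rows downward; lengths in m; the calibration is good to about 2 mm. A picture is of the moment at which its call begins. There is no depth.
- hand_in(): hands the job in, once; it reports no verdict.
The state is a dict: "time": time; "qpos": joint angles; "qvel": joint speeds; "joint_efforts": joint torques, N m; "tool_pos": TCP position; "tool_rot": TCP orientation; "contact_force": force on the tool from outside, world axes, zero at the start; "torque": the same for the moment, N m; "opening": finger opening in m.
Only numpy, scipy, OpenCV 4.12 (cv2) and the standard library are available. Lean on these libraries where they do the work, as an engineer would, in place of code of your own. Each camera call takes 0.05 s, during which the arm holds its last target.

TASK

Lift the one tall tin out of the stock bin and stand it upright in the middle of the scanning stand's round pad, with the labelled side squarely facing the scanner's window, and let go of it. With the tin standing there, press the key on top of the scanner all the way down, then stand the tin upright in the order tray. Set the tin down gently each time, never tip it over, do not pull, push or shove the other goods about, and finish with your hand off the tin.

Things in the scene. Friction and masses are not known exactly. Their poses are not given: they have to be found in the camera images.
- tin: Dark steel cylindrical tin, diameter 54, height 110, about 0.2 kg, flat top; the only tall thing in the stock bin. Origin: centre of its underside, z up its axis. Its own +x points out through the middle of a white label with black bars (80 degree arc of the side, heights 28 to 108) that folds over the rim as a white tab, 20 wide, from near the middle of the top to its +x edge.
- tin_label (a point): Middle of the label, on the side of the tin: 27 from the axis along the tin's +x, 70 above its underside.
- scanner: Grey stand fixed to the counter. Base plate 240 (x) by 120 (y), 8 thick; origin at centre of its underside. A tower 70 (x) by 100 (y), top at height 110, stands centred at x = +80; its dark window looks along the stand's -x to a black round pad at x = -55. A tin on the pad faces the window when the tin's +x points along the stand's +x.
- scan_pad (a point): Centre of the pad's top: pad diameter 84, top 10 above the counter, 100 in front of the window. Axes as the stand's.
- scan_window (a point): Centre of the window's face on the tower, 62 above the counter.
- scan_key_top (a point): Centre of the top of the round white push key (diameter 32) in a black housing on the middle of the tower's top. It is pressed straight down, 6 travel, about 5 N, springs back.
- scan_key (a joint): Travel of the key, m: 0 up, 0.006 fully down.
- stock_bin: Square open cardboard bin fixed to the counter, 190 by 190, 60 high, walls and floor 5 thick; holds the tin and two low candle tins. Origin: centre of its underside. Left or right of the scanner.
- order_tray: Empty shallow grey plastic tray fixed to the counter on the other side of the scanner, 150 (x) by 200 (y), 30 high, walls and floor 5 thick. Origin: centre of its underside.
- candle_a: Low dark steel candle tin in the bin, diameter 50, height 35; origin centre of underside. Bystander.
- candle_b: A second one, alike. Bystander.
- mug: Steel mug, diameter 80, height 90, origin centre of underside, beyond the scanner. Bystander.
- jar: Glass jar, diameter 60, height 80, origin centre of underside, beyond the scanner. Bystander.
There are look-alikes about, which are no part of the job. Of the things that look like the order_tray, take the one that is farthest to the robot's left at the start.

How it is judged:
On the way, in this order (a step that is already met when the one before it is completed fails the run):
1. the tin is lifted out of the bin, its underside clear of the rim (z of tin in the frame of stock_bin above 0.065 m and contact force between the fingers and tin above 0.3 N), for 0.1 s.
2. the tin stands upright on the pad (axis within 20 mm of its centre), its label facing the window within 0.3 rad (17 degrees), released and at rest (horizontal distance between tin and scan_pad below 0.02 m and z of tin in the frame of scan_pad below 0.006 m and angle between tin's own z axis and vertical below 0.1 rad and angle between the x axis of tin and the x axis of scanner, either way round below 0.3 rad and x of scan_window in the frame of tin above 0.03 m and contact force between the fingers and tin below 0.1 N and linear speed of tin below 0.02 m/s and angular speed of tin below 0.1 rad/s), for 0.3 s.
3. the key is pressed down at least 4.5 mm while the tin stands so (value of joint scan_key above 0.0045 m and horizontal distance between tin and scan_pad below 0.02 m and z of tin in the frame of scan_pad below 0.006 m and angle between tin's own z axis and vertical below 0.1 rad and angle between the x axis of tin and the x axis of scanner, either way round below 0.3 rad and x of scan_window in the frame of tin above 0.03 m), for 0.05 s.
At the end, for the whole second after the job is handed in: The tin stands upright (within 0.1 rad) on the floor of the order tray, let go and at rest (x of tin in the frame of order_tray between -0.055 and 0.055 m and y of tin in the frame of order_tray between -0.08 and 0.08 m and z of tin in the frame of order_tray below 0.011 m and angle between tin's own z axis and vertical below 0.1 rad and contact force between the fingers and tin below 0.1 N and linear speed of tin below 0.02 m/s and angular speed of tin below 0.1 rad/s); the robot touches nothing.
It fails at once if the tin is tipped by more than 0.6 rad (angle between tin's own z axis and vertical above 0.6 rad).
It fails at once if the tin is banged down on the stand or the tray (more than 40 N) (contact force between tin and scanner above 40 N or contact force between tin and order_tray above 40 N).
It fails at once if another article is moved by more than 30 mm or tipped by more than 0.5 rad (distance of any of candle_a, candle_b, mug, jar from where it was at the start of the episode above 0.03 m or angle between any of candle_a, candle_b, mug, jar's own z axis and vertical above 0.5 rad).
It also fails if it takes over 72 s, if anything falls off the work surface, if the arm or the gripper's body presses on something with over 40 N, if the wrist force passes 120 N, or if a joint passes its speed limit or range.

## Working session

There is one attempt and no reset: what is moved stays moved. The work goes in short steps, Python scripts to look and compute and a tool call to move; the robot and the scene stay as the last step left them, time stands still between calls to the robot, and variables do not carry over. Pictures are saved under pics/ and viewed, and the job is handed in when it is done.

Besides the shell and the picture viewer there is one more tool, called as name(argument=value, ...) on one line, values as JSON. send_rows: Moves the arm, as the interface text tells. Its arguments: {"type":"object","properties":{"motion":{"type":"array"},"gripper":{"type":"number"},"grip_force":{"type":"number"}},"required":["motion"]}

```bash
mkdir -p pics; cat > h.py <<'E'
import numpy as np, cv2
from cell import sensors, read_camera, hand_in
def snap(name,out):
    c=read_camera(name); cv2.imwrite('pics/'+out+'.png',c['frame'][:,:,::-1]); np.save('pics/'+out+'.npy',c,allow_pickle=True); return c
def load(out): return np.load('pics/'+out+'.npy',allow_pickle=True).item()
def pix2w(c,u,v,z):
    E=np.array(c['extrinsics']);R=E[:3,:3];t=E[:3,3]
    d=R.T@np.array([(u-c['cx'])/c['fx'],-(v-c['cy'])/c['fy'],-1]); o=-R.T@t
    return o+d*(z-o[2])/d[2]
def w2pix(c,p):
    E=np.array(c['extrinsics']);q=E[:3,:3]@np.array(p)+E[:3,3]
    return np.array([c['cx']+c['fx']*q[0]/-q[2], c['cy']+c['fy']*-q[1]/-q[2]])
def crop(out,x0,y0,x1,y1,s):
    im=cv2.imread('pics/'+out+'.png')[y0:y1,x0:x1]; cv2.imwrite('pics/'+out+'_c%d_%d.png'%(x0,y0),cv2.resize(im,None,fx=s,fy=s,interpolation=cv2.INTER_CUBIC))
E
python3 - <<'E'
from h import *
for n in ['top','side','wrist']:
    c=snap(n,n+'0'); print(n,[k for k in c],c['fx'],c['cx'],c['cy'],np.round(c['extrinsics'],3).tolist())
print(sensors.observe())
E
```

```text
top ['frame', 'fx', 'fy', 'cx', 'cy', 'extrinsics'] 469.15450887360277 324.05225673756405 197.89967218259514 [[-0.008, -1.0, 0.001, -0.114], [0.997, -0.008, 0.072, -0.495], [-0.072, 0.001, 0.997, -1.339], [0.0, 0.0, 0.0, 1.0]]
side ['frame', 'fx', 'fy', 'cx', 'cy', 'extrinsics'] 510.42164251827415 315.041543880512 201.051503012399 [[0.837, -0.547, -0.003, -0.466], [0.388, 0.59, 0.707, -0.208], [-0.386, -0.593, 0.707, -1.461], [0.0, 0.0, 0.0, 1.0]]
wrist ['frame', 'fx', 'fy', 'cx', 'cy', 'extrinsics'] 291.19375045057865 317.91941940341576 198.9728738480955 [[0.402, 0.916, -0.002, -0.524], [-0.875, 0.383, -0.297, 0.037], [-0.271, 0.121, 0.955, -0.392], [0.0, 0.0, 0.0, 1.0]]
{'time': 0.15, 'qpos': array([ 1.01101357e+00,  3.42569262e-01,  1.52475096e+00,  7.53926333e-06,
        1.27541214e+00, -1.45995545e-01]), 'qvel': array([-0.00164374, -0.00076778, -0.00412612, -0.00073658, -0.00093689,
       -0.00060354]), 'joint_efforts': array([ 1.41958739e-03, -4.31469047e+01, -2.44352102e+01,  7.17230095e-02,
        5.36699512e-02, -8.53351344e-05]), 'tool_pos': array([0.21092832, 0.48048122, 0.25121746]), 'tool_rot': array([-1.57192287e+00,  1.72935905e-04, -4.13789512e-01]), 'contact_force': array([-0.48367912, -0.39684818, -0.63003698]), 'torque': array([ 0.00273404, -0.06244439, -0.01829247]), 'opening': 0.0917737939851203}
```

View pics/top0.png

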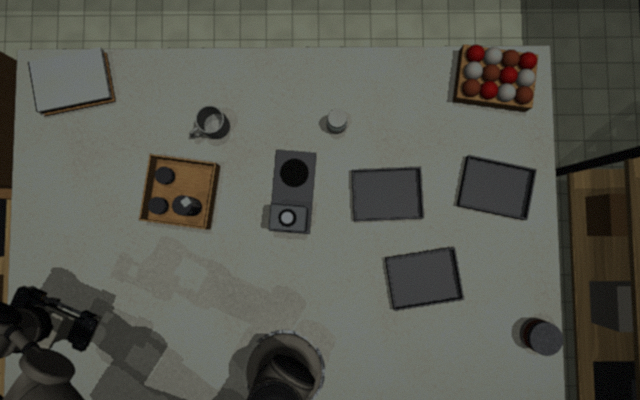

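View pics/side0.png

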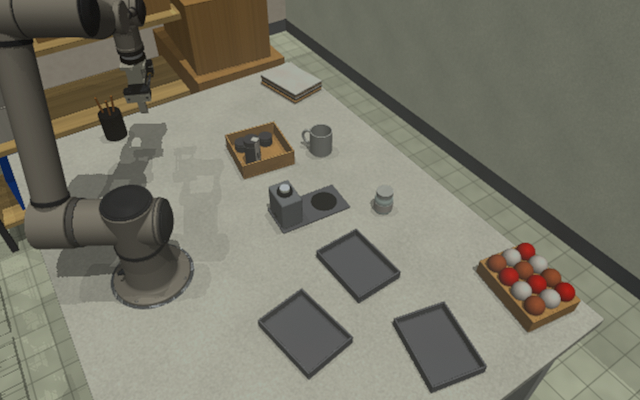

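View pics/wrist0.png

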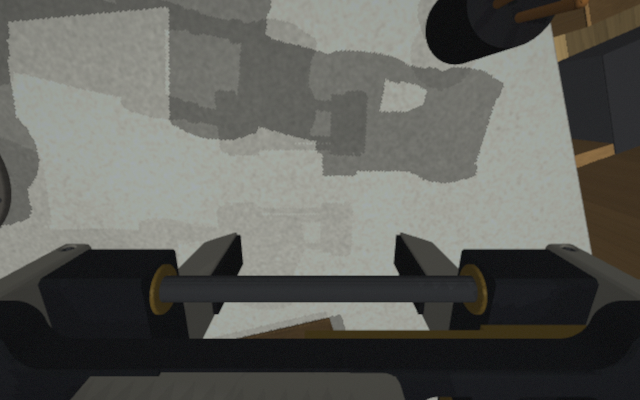

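The top view has world +x up and +y to the left. The bin is near (180,191), the scanner tower is near (289,217) with its pad at (294,172), and the trays are near (387,194), (496,187) and (423,278). The leftmost tray, at (387,194), is the target. I'll enlarge it.

```bash
python3 - <<'E'
from h import *
crop('top0',130,145,230,235,8); crop('top0',260,140,430,240,4.7); crop('side0',215,115,355,235,5.5)
E
```

```text
(no output)
```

View pics/top0_c130_145.png

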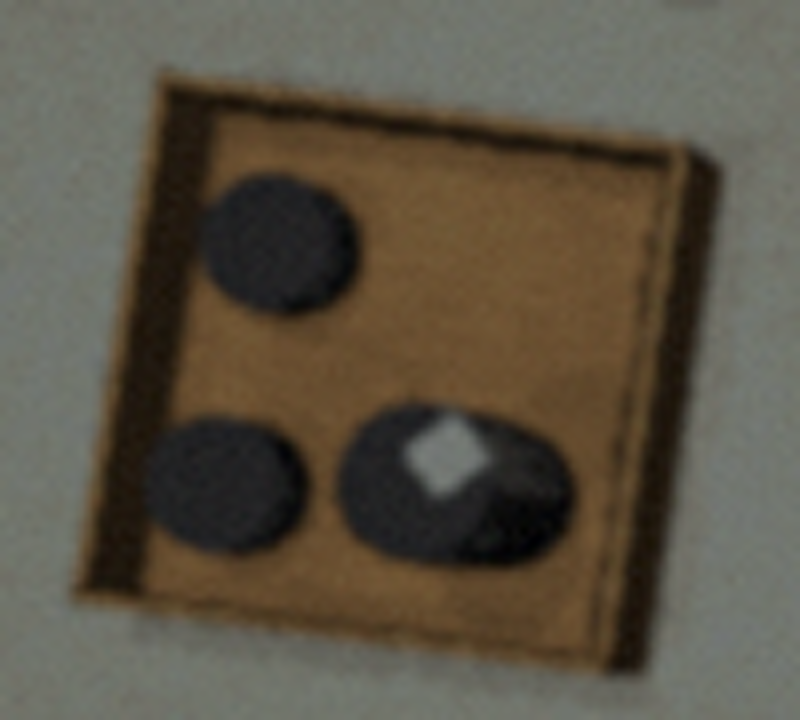

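View pics/top0_c260_140.png

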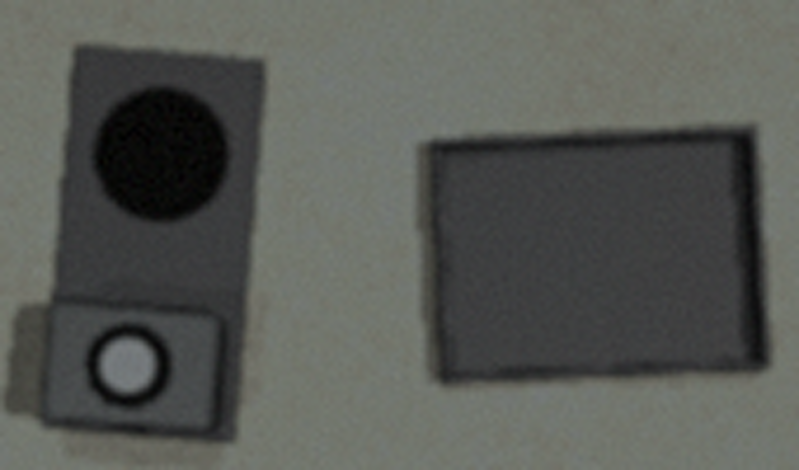

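View pics/side0_c215_115.png

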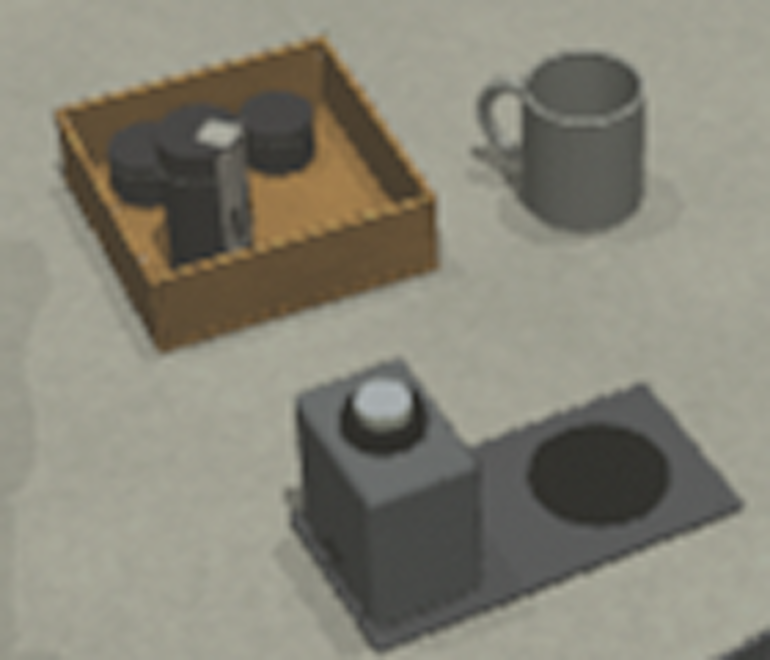

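```bash
cat > m.py <<'E'
from h import *
c=load('top0'); f=lambda x,y,z,s=8,x0=130,y0=145: pix2w(c,x0+(x+.5)/s-.5,y0+(y+.5)/s-.5,z)
r=lambda a:np.round(a,4).tolist()
print('tin',r(f(422,484,.115)))
print('tab corners',[r(f(*p,.115)) for p in [(450,410),(490,455),(440,498),(403,455)]])
B=[f(*p,.06) for p in [(165,75),(688,148),(605,668),(76,597)]]
print('bin',r(np.mean(B,0)),[round(np.linalg.norm(B[i]-B[i-1]),3) for i in range(4)],r(B))
print('candles',r(f(280,245,.04)),r(f(228,485,.04)))
g=lambda x,y,z:f(x,y,z,4.7,260,140)
print('pad',r(g(161,153,.01)),'padLR',r(g(94,153,.01)),r(g(229,153,.01)),'key',r(g(127,362,.125)))
S=[g(76,45,.008),g(266,60,.008)];print('stand far corners',r(S),np.linalg.norm(S[0]-S[1]))
q=g(236,440,.008);print('near right',r(q),np.linalg.norm(q-S[1]),np.degrees(np.arctan2(*(S[1]-q)[1::-1])))
T=[g(432,143,.03),g(754,128,.03),g(768,367,.03),g(441,381,.03)]
print('tray',r(np.mean(T,0)),[round(np.linalg.norm(T[i]-T[i-1]),3) for i in range(4)])
E
python3 m.py
```

```text
tin [0.4711, 0.2627, 0.115]
tab corners [[0.4959, 0.2536, 0.115], [0.4806, 0.24, 0.115], [0.4663, 0.2566, 0.115], [0.4809, 0.2692, 0.115]]
bin [0.5142, 0.2933, 0.06] [np.float64(0.186), np.float64(0.187), np.float64(0.185), np.float64(0.187)] [[0.6194, 0.3718, 0.06], [0.592, 0.1872, 0.06], [0.4096, 0.2146, 0.06], [0.4358, 0.3994, 0.06]]
candles [0.5613, 0.3371, 0.04] [0.4757, 0.3541, 0.04]
pad [0.5709, -0.03, 0.01] padLR [0.5712, 0.0116, 0.01] [0.5705, -0.0723, 0.01] key [0.4375, -0.0177, 0.125]
stand far corners [[0.6394, 0.0229, 0.008], [0.629, -0.0956, 0.008]] 0.11901548246343137
near right [0.3927, -0.0755, 0.008] 0.23718615866429493 -4.864412628352341
tray [0.504, -0.2982, 0.03] [np.float64(0.146), np.float64(0.198), np.float64(0.147), np.float64(0.199)]
```

```bash
cat >> h.py <<'E'
from scipy.spatial.transform import Rotation as Rn
def plan(p,yawdeg):
    s=sensors.observe(); R=Rn.from_euler('xyz',s['tool_rot']).as_matrix()
    d=R.T@(np.array(p)-s['tool_pos']); tx=R[:,0]; yaw=np.degrees(np.arctan2(tx[1],tx[0]))
    tw=-((yawdeg-yaw+180)%360-180)
    print('t',round(s['time'],2),'pos',np.round(s['tool_pos'],4),'yaw',round(yaw,2),'down',np.round(R[:,1],3),'shift',np.round(d,4),'twist',round(tw,2),'q1,q6',np.round(np.degrees(s['qpos'][[0,5]]),1),'F',np.round(s['contact_force'],2),'op',round(s['opening'],4))
E
python3 - <<'E'
from h import *
c=load('wrist0');E=np.array(c['extrinsics']);s=sensors.observe();R=Rn.from_euler('xyz',s['tool_rot']).as_matrix()
cam=-E[:3,:3].T@E[:3,3];print('cam in tool',R.T@(cam-s['tool_pos']),'look',R.T@-E[2,:3],'tcp pix',w2pix(c,s['tool_pos']))
plan([.471,.263,.25],-43)
E
```

```text
cam in tool [-8.05069790e-02 -1.32973329e-01 -1.98359909e-05] look [ 0.29701411  0.95487238 -0.00116803] tcp pix [318.27680208 271.11119563]
t 0.15 pos [0.2109 0.4805 0.2512] yaw -23.71 down [-0.001 -0.001 -1.   ] shift [ 0.3256  0.0013 -0.0946] twist 19.29 q1,q6 [57.9 -8.4] F [-0.48 -0.4  -0.63] op 0.0918
```

send_rows(motion=[[[0.04,0,-0.012,3],[0.082,0,-0.024,6],[0.124,0,-0.036,9],[0.166,0,-0.048,12],[0.208,0,-0.06,15],[0.25,0,-0.071,18],[0.288,0,-0.082,19.3],[0.288,0,-0.082,19.3]]], gripper=1)

```text
time: 0.95
tool_pos: [0.4448, 0.2866, 0.2507]
tool_rot: [-1.572, -0.001, -0.756]
contact_force: [0.1, 0.1, -0.4]
opening: 0.0917
```

send_rows(motion=[[[0,0,0,0],[0,0,0,0]]])

```text
time: 1.15
tool_pos: [0.4443, 0.2868, 0.2505]
tool_rot: [-1.573, -0.001, -0.756]
contact_force: [-0.6, 0.4, -0.2]
opening: 0.0918
```

```bash
python3 - <<'E'
from h import *
plan([.471,.263,.25],-43)
c=snap('wrist','w1'); print(w2pix(c,[.471,.263,.115]))
E
```

```text
t 1.15 pos [0.4443 0.2868 0.2505] yaw -43.3 down [-0.001 -0.002 -1.   ] shift [0.0358 0.0005 0.001 ] twist -0.3 q1,q6 [ 24.6 -22.1] F [-0.58  0.38 -0.21] op 0.0918
[319.41260107 230.05195743]
```

View pics/w1.png

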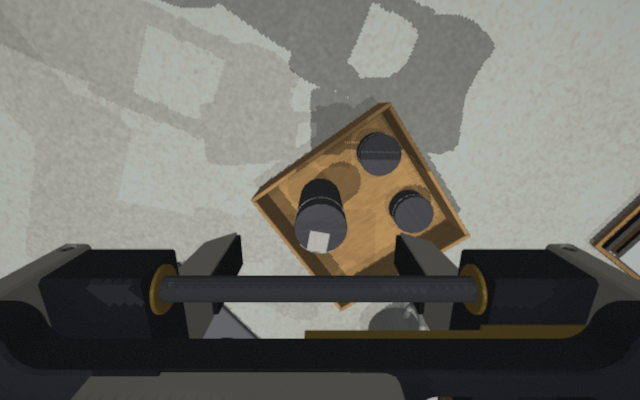

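```bash
python3 - <<'E'
from h import *
crop('w1',280,165,360,265,6)
E
```

```text
(no output)
```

View pics/w1_c280_165.png

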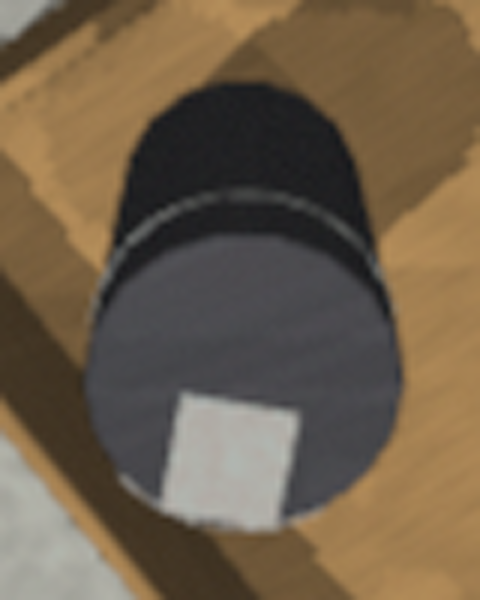

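```bash
python3 - <<'E'
from h import *
c=load('w1');f=lambda x,y,z=.115:pix2w(c,280+(x+.5)/6-.5,165+(y+.5)/6-.5,z)
C=f(245,384);print(C,np.linalg.norm(f(86,384)-f(404,384)),np.linalg.norm(f(245,235)-f(245,532)))
a,b,d,e=f(182,393),f(300,410),f(283,525),f(163,510)
an=lambda v:np.degrees(np.arctan2(v[1],v[0]))
print(an(e-a),an(d-b),an(b-a)-90,an((d+e)/2-C),np.linalg.norm(b-a))
plan([C[0],C[1],.094],-53)
print(f(245,235),f(245,532))
E
```

```text
[0.47052875 0.26481721 0.115     ] 0.05287036023634226 0.05346659170945867
-52.28337614986935 -50.371135650208366 -52.116215664399746 -51.78746735561405 0.019923453537187365
t 1.2 pos [0.444  0.2872 0.2506] yaw -43.26 down [-0.001 -0.002 -1.   ] shift [0.0345 0.1566 0.0022] twist 9.74 q1,q6 [ 24.6 -22.1] F [-0.42  0.16 -0.31] op 0.0919
[0.45149724 0.28266291 0.115     ] [0.49049937 0.24609092 0.115     ]
```

send_rows(motion=[[[0.017,0.01,0.001,4],[0.0345,0.02,0.002,8.4],[0.0345,0.055,0.002,8.4],[0.0345,0.09,0.002,8.4],[0.0345,0.115,0.002,8.4],[0.0345,0.13,0.002,8.4],[0.0345,0.13,0.002,8.4]]])

```text
time: 1.9
tool_pos: [0.4683, 0.2652, 0.1187]
tool_rot: [-1.577, 0.0, -0.9]
contact_force: [-0.1, -0.5, -0.5]
opening: 0.0916
```

```bash
python3 - <<'E'
from h import *
plan([.4708,.264,.094],-51.7); snap('wrist','w2'); snap('side','s2'); crop('s2',200,60,360,190,5)
E
```

```text
t 1.9 pos [0.4683 0.2652 0.1187] yaw -51.54 down [-0.005 -0.004 -1.   ] shift [0.0025 0.0246 0.0014] twist 0.16 q1,q6 [ 21.4 -17. ] F [-0.06 -0.49 -0.54] op 0.0916
```

View pics/w2.png

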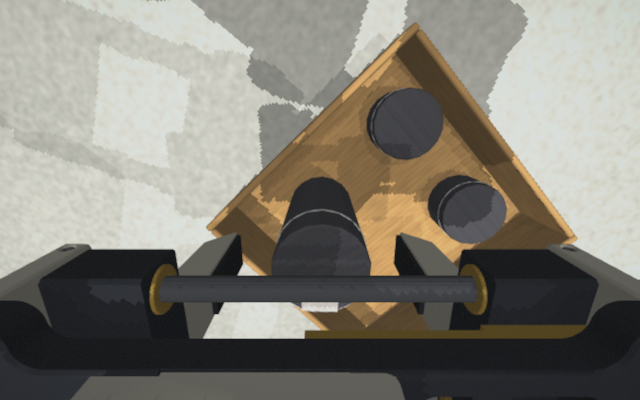

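View pics/s2_c200_60.png

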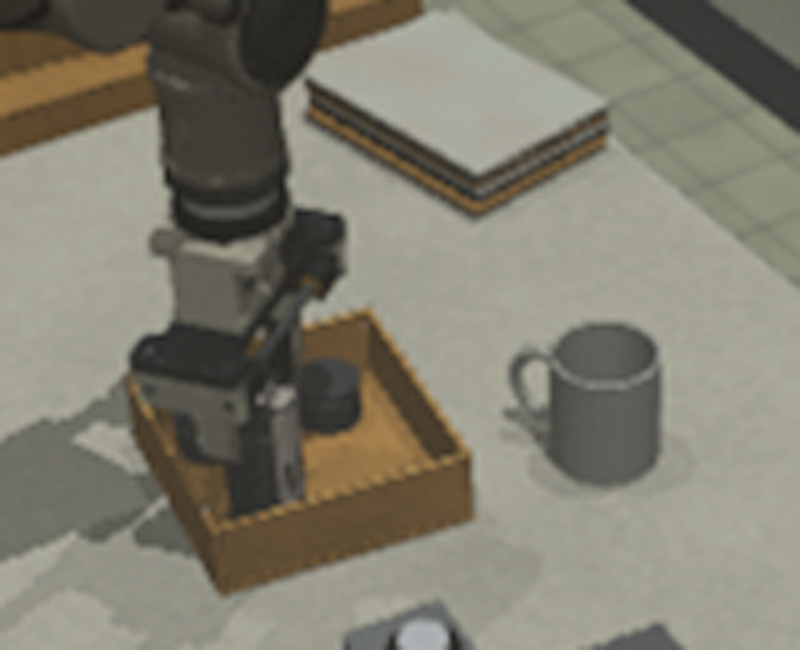

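The wrist view shows the tin (columns 272–370) between the fingers (inner edges 241 and 397), so it is well centred. I'll go down and close gently.

send_rows(motion=[[[0.0025,0.012,0.0012,0.2],[0.0025,0.0245,0.0012,0.2],[0.0025,0.0245,0.0012,0.2],[0.0025,0.0245,0.0012,0.2]]])

```text
time: 2.4
tool_pos: [0.4724, 0.2642, 0.0963]
tool_rot: [-1.573, -0.001, -0.904]
contact_force: [-0.1, 0.7, 0.1]
opening: 0.0919
```

send_rows(motion=[[[0,0,0,0],[0,0,0,0],[0,0,0,0],[0,0,0,0],[0,0,0,0],[0,0,0,0],[0,0,0,0],[0,0,0,0]]], gripper=0.4, grip_force=15)

```text
time: 3.2
tool_pos: [0.4723, 0.2642, 0.0963]
tool_rot: [-1.573, -0.001, -0.904]
contact_force: [-0.5, -1.3, 0.5]
opening: 0.0538
```

send_rows(motion=[[[0,-0.015,0,0],[0,-0.035,0,0],[0,-0.06,0,0],[0,-0.085,0,0],[0,-0.11,0,0],[0,-0.125,0,0],[0,-0.125,0,0]]])

```text
time: 3.9
tool_pos: [0.4734, 0.2649, 0.2233]
tool_rot: [-1.569, -0.002, -0.904]
contact_force: [0.0, 0.5, -1.3]
opening: 0.054
```

```bash
python3 - <<'E'
from h import *
plan([.571,-.030,.22],175); snap('side','s3'); crop('s3',180,30,360,190,4.4)
E
```

```text
t 3.9 pos [0.4734 0.2649 0.2233] yaw -51.77 down [ 0.003 -0.001 -1.   ] shift [ 0.292   0.0038 -0.1059] twist 133.23 q1,q6 [ 21.2 -17. ] F [ 0.    0.48 -1.31] op 0.054
```

View pics/s3_c180_30.png

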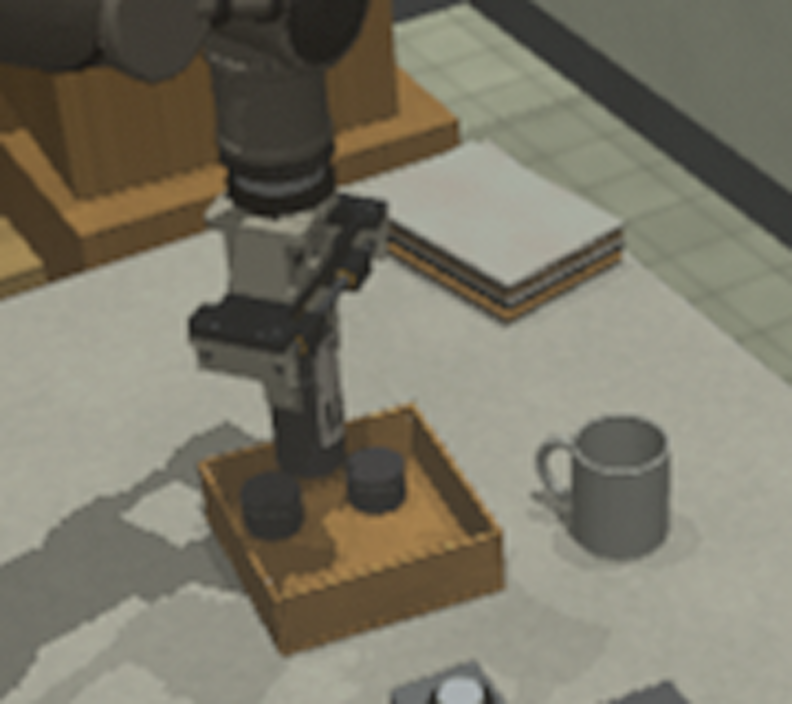

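The tin is lifted clear and vertical. Next I carry it over and turn it.

send_rows(motion=[[[0.01,0,-0.004,4],[0.03,0,-0.011,11],[0.055,0,-0.02,19],[0.085,0,-0.031,27],[0.115,0,-0.042,35],[0.145,0,-0.053,43],[0.175,0,-0.064,51],[0.205,0,-0.075,59]]])

```text
time: 4.75
tool_pos: [0.5402, 0.0559, 0.2203]
tool_rot: [-1.573, -0.002, -1.939]
contact_force: [-0.2, 0.3, -1.1]
opening: 0.0539
```

```bash
python3 - <<'E'
from h import *
plan([.571,-.030,.22],175)
E
```

```text
t 4.75 pos [0.5402 0.0559 0.2203] yaw -111.11 down [-0.003 -0.002 -1.   ] shift [0.069  0.0003 0.0597] twist 73.89 q1,q6 [-2.1 19. ] F [-0.19  0.27 -1.06] op 0.0539
```

send_rows(motion=[[[0.014,0,0.012,8],[0.03,0,0.026,16],[0.045,0,0.039,24],[0.057,0,0.05,32],[0.065,0,0.056,40],[0.069,0,0.06,48],[0.069,0,0.06,56],[0.069,0,0.06,64]]])

```text
time: 5.55
tool_pos: [0.5706, -0.0303, 0.2182]
tool_rot: [-1.57, -0.006, -3.062]
contact_force: [-0.2, 0.1, -1.1]
opening: 0.0538
```

send_rows(motion=[[[0,0,0,6],[0,0,0,10],[0,0,0,10],[0,0,0,10],[0,0,0,10]]])

```text
time: 6.05
tool_pos: [0.5704, -0.0302, 0.2176]
tool_rot: [-1.569, -0.007, 3.048]
contact_force: [-0.8, -0.1, -2.0]
opening: 0.0539
```

```bash
python3 - <<'E'
from h import *
plan([.571,-.030,.22],175)
c=snap('wrist','w4'); snap('side','s4'); crop('s4',220,80,380,230,5);print(w2pix(c,[.571,-.03,.01]))
E
```

```text
t 6.05 pos [ 0.5704 -0.0302  0.2176] yaw 174.62 down [-0.007 -0.001 -1.   ] shift [-0.0006 -0.0024 -0.0003] twist -0.38 q1,q6 [-10.7  84.8] F [-0.77 -0.13 -1.98] op 0.0539
[317.16222961 177.14365183]
```

View pics/w4.png

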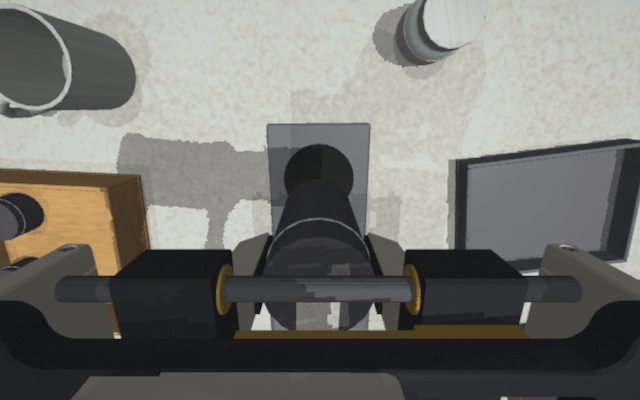

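View pics/s4_c220_80.png

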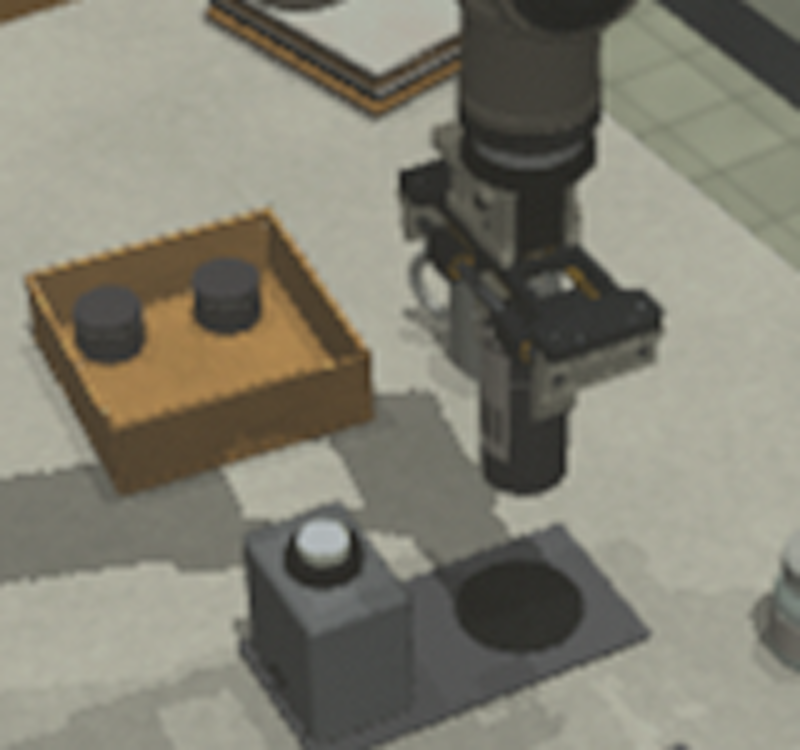

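send_rows(motion=[[[0,0.015,0,0],[0,0.035,0,0],[0,0.055,0,0],[0,0.075,0,0],[0,0.092,0,0],[0,0.104,0,0],[0,0.109,0,0],[0,0.109,0,0]]])

```text
time: 6.95
tool_pos: [0.5697, -0.0303, 0.1087]
tool_rot: [-1.569, -0.007, 3.047]
contact_force: [0.1, -0.1, -1.1]
opening: 0.0538
```

send_rows(motion=[[[0,0.001,0,0],[0,0.002,0,0],[0,0.003,0,0],[0,0.004,0,0],[0,0.004,0,0]]])

```text
time: 7.45
tool_pos: [0.5697, -0.0303, 0.1047]
tool_rot: [-1.569, -0.007, 3.047]
contact_force: [0.0, 0.0, -1.3]
opening: 0.054
```

send_rows(motion=[[[0,0.001,0,0],[0,0.002,0,0],[0,0.0025,0,0],[0,0.0025,0,0]]])

```text
time: 7.85
tool_pos: [0.5696, -0.0303, 0.1021]
tool_rot: [-1.569, -0.007, 3.047]
contact_force: [-0.2, 0.2, -0.9]
opening: 0.054
```

send_rows(motion=[[[0,0.0005,0,0],[0,0.001,0,0],[0,0.001,0,0],[0,0.001,0,0]]])

```text
time: 8.25
tool_pos: [0.5697, -0.0303, 0.1013]
tool_rot: [-1.569, -0.007, 3.047]
contact_force: [-1.6, 0.1, 2.4]
opening: 0.0538
```

The force has changed to +2.4 N upward at the expected height, so the tin is on the pad. Releasing it.

send_rows(motion=[[[0,0,0,0],[0,0,0,0],[0,0,0,0],[0,0,0,0],[0,0,0,0],[0,0,0,0],[0,0,0,0],[0,0,0,0]]], gripper=1)

```text
time: 9.05
tool_pos: [0.5697, -0.0303, 0.1013]
tool_rot: [-1.569, -0.007, 3.047]
contact_force: [1.1, 0.8, 0.4]
opening: 0.0916
```

send_rows(motion=[[[0,-0.015,0,0],[0,-0.04,0,0],[0,-0.07,0,0],[0,-0.1,0,0],[0,-0.12,0,0],[0,-0.12,0,0],[0,-0.12,0,0]]])

```text
time: 9.75
tool_pos: [0.5703, -0.0302, 0.221]
tool_rot: [-1.569, -0.007, 3.047]
contact_force: [0.9, -0.4, -1.0]
opening: 0.0917
```

```bash
python3 - <<'E'
from h import *
plan([.4375,-.0175,.17],175)
c=snap('wrist','w5'); snap('side','s5'); crop('s5',220,80,380,230,5)
t=snap('top','t5'); crop('t5',250,130,350,240,5.4);print(w2pix(t,[.571,-.03,.12]))
E
```

```text
t 9.75 pos [ 0.5703 -0.0302  0.221 ] yaw 174.6 down [-0.007 -0.001 -1.   ] shift [ 0.133   0.0519 -0.0002] twist -0.4 q1,q6 [-10.7  84.8] F [ 0.86 -0.41 -1.02] op 0.0917
[291.24544541 166.93413068]
```

View pics/w5.png

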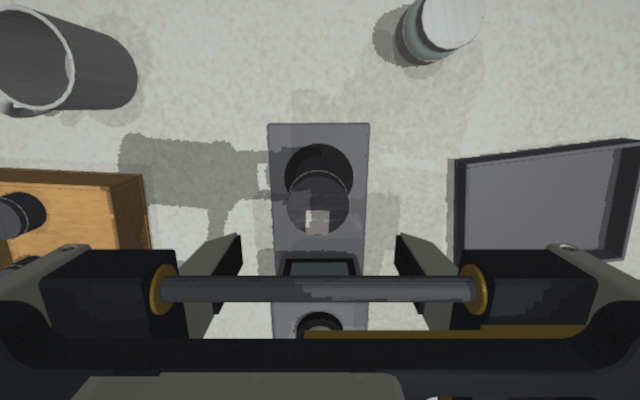

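View pics/s5_c220_80.png

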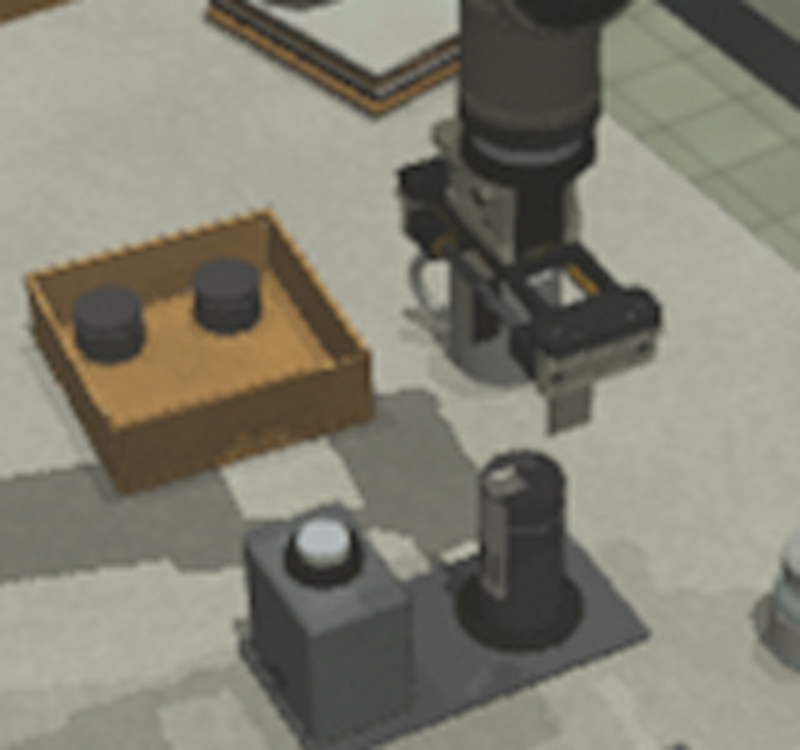

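```bash
python3 - <<'E'
from h import *
crop('w5',260,120,380,260,4.2)
E
```

```text
(no output)
```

View pics/w5_c260_120.png

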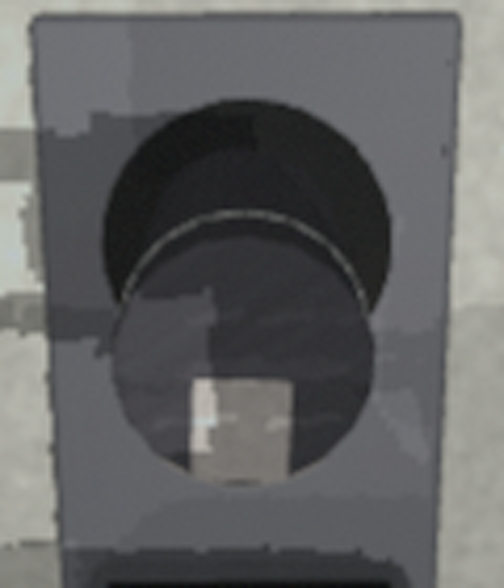

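View pics/t5_c250_130.png

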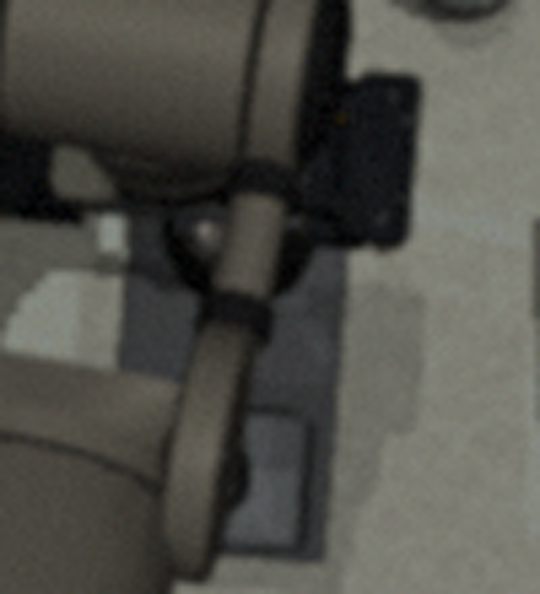

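```bash
python3 - <<'E'
from h import *
c=load('w5');f=lambda x,y,z:pix2w(c,260+(x+.5)/4.2-.5,120+(y+.5)/4.2-.5,z)
print('tin',f(243,360,.12),'pad far edge',f(247,98,.01),'padLR',f(103,232,.01),f(391,232,.01))
a=f(193,380,.12);b=f(292,380,.12);d=f(243,484,.12)-f(243,360,.12);print(np.degrees(np.arctan2(*(b-a)[1::-1]))-90,np.degrees(np.arctan2(d[1],d[0])))
for z in (.12,.125,.13): print(z,pix2w(c,319,326,z))
# key from side and top
crop('s5',262,175,307,205,16); t=load('top0')
E
```

```text
tin [ 0.57179613 -0.03032251  0.12      ] pad far edge [ 0.61068006 -0.0352347   0.01      ] padLR [0.57670026 0.00949554 0.01      ] [ 0.5688633  -0.07285722  0.01      ]
-185.45374508677784 174.56830907788697
0.12 [ 0.4474994  -0.02000036  0.12      ]
0.125 [ 0.45186948 -0.02037936  0.125     ]
0.13 [ 0.45623956 -0.02075836  0.13      ]
```

View pics/s5_c262_175.png

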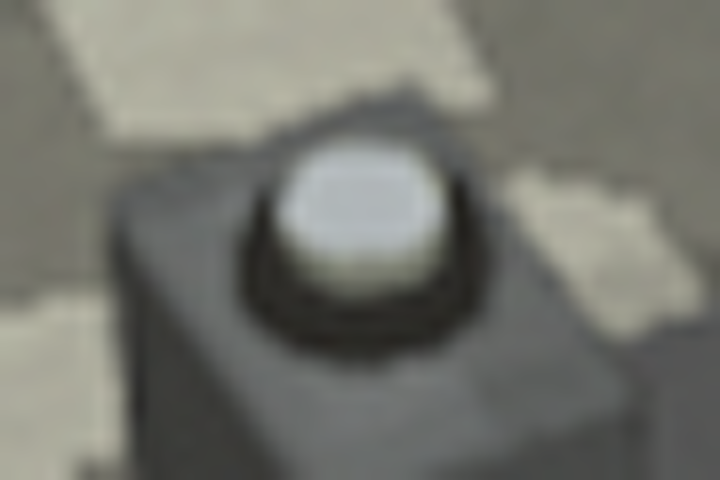

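```bash
python3 - <<'E'
from h import *
s=load('s5');t=load('top0')
for z in (.115,.12,.125,.13,.135): print(z,pix2w(s,284.0,187.0,z),pix2w(t,286.6,216.6,z))
plan([.437,-.018,.18],175)
E
```

```text
0.115 [ 0.44155032 -0.0042077   0.115     ] [ 0.43789299 -0.01681721  0.115     ]
0.12 [ 0.43903531 -0.00888338  0.12      ] [ 0.43772975 -0.01721213  0.12      ]
0.125 [ 0.43652031 -0.01355905  0.125     ] [ 0.4375665  -0.01760705  0.125     ]
0.13 [ 0.43400531 -0.01823473  0.13      ] [ 0.43740325 -0.01800196  0.13      ]
0.135 [ 0.4314903 -0.0229104  0.135    ] [ 0.43724001 -0.01839688  0.135     ]
t 9.9 pos [ 0.5698 -0.0301  0.2198] yaw 174.6 down [-0.01 -0.   -1.  ] shift [0.133  0.0411 0.0004] twist -0.4 q1,q6 [-10.7  84.8] F [-0.68 -0.2  -0.42] op 0.0918
```

send_rows(motion=[[[0.025,0,0,0],[0.055,0,0,0],[0.085,0,0,0],[0.115,0.005,0,0],[0.133,0.012,0.0004,0],[0.133,0.025,0.0004,0],[0.133,0.041,0.0004,0],[0.133,0.041,0.0004,0]]], gripper=0)

```text
time: 10.7
tool_pos: [0.4353, -0.0177, 0.178]
tool_rot: [-1.57, -0.015, 3.047]
contact_force: [-0.7, -0.6, -0.4]
opening: 0.0325
```

send_rows(motion=[[[0,0,0,0],[0,0,0,0],[0,0,0,0]]])

```text
time: 11.0
tool_pos: [0.4356, -0.0177, 0.1783]
tool_rot: [-1.57, -0.014, 3.047]
contact_force: [-0.2, -0.5, -0.4]
opening: 0.0085
```

```bash
python3 - <<'E'
from h import *
plan([.4373,-.0178,.156],175)
snap('side','s6'); crop('s6',220,80,380,230,5)
E
```

```text
t 11.0 pos [ 0.4356 -0.0177  0.1783] yaw 174.59 down [-0.014  0.001 -1.   ] shift [-0.002   0.0223 -0.0001] twist -0.41 q1,q6 [-12.3  83.2] F [-0.22 -0.51 -0.42] op 0.0085
```

View pics/s6_c220_80.png

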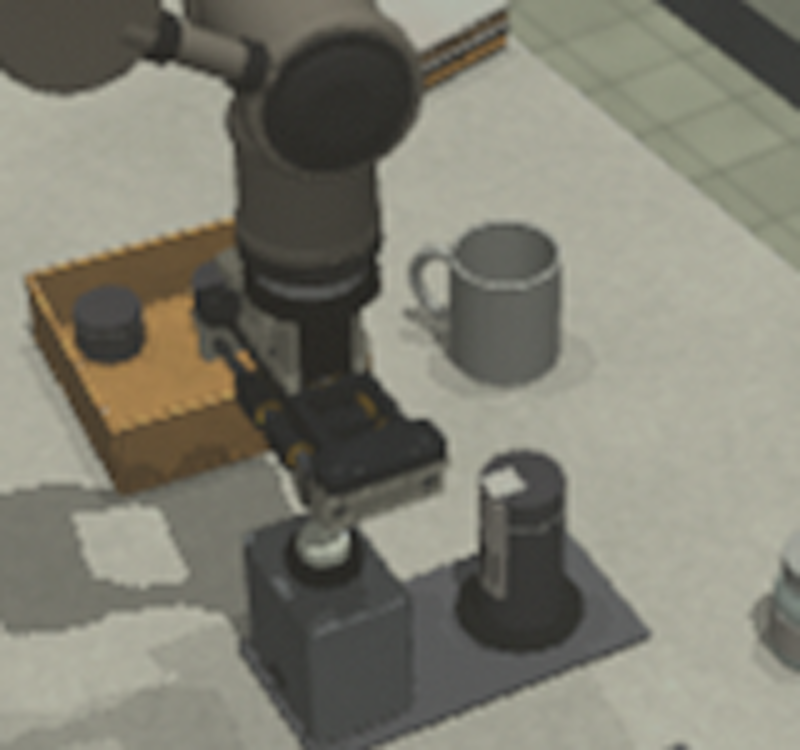

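send_rows(motion=[[[-0.0025,0.007,0,0],[-0.0025,0.014,0,0],[-0.0025,0.02,0,0],[-0.0025,0.02,0,0]]])

```text
time: 11.45
tool_pos: [0.4374, -0.0179, 0.1574]
tool_rot: [-1.57, -0.016, 3.047]
contact_force: [-0.8, 0.9, 1.8]
opening: 0.0007
```

send_rows(motion=[[[0,0.001,0,0],[0,0.002,0,0],[0,0.004,0,0],[0,0.006,0,0],[0,0.0065,0,0]]])

```text
time: 11.95
tool_pos: [0.4376, -0.0179, 0.1512]
tool_rot: [-1.57, -0.015, 3.047]
contact_force: [-1.1, 0.8, 8.7]
opening: 0.0003
```

send_rows(motion=[[[0,0.0005,0,0],[0,0.001,0,0],[0,0.001,0,0]]])

```text
time: 12.25
tool_pos: [0.4376, -0.0179, 0.1511]
tool_rot: [-1.57, -0.014, 3.047]
contact_force: [-3.2, 0.5, 13.2]
opening: 0.0003
```

The motion stopped firmly at TCP z = 0.151. To check the travel, I'll back off in small steps and read force against height.

send_rows(motion=[[[0,-0.003,0,0],[0,-0.003,0,0],[0,-0.003,0,0]]])

```text
time: 12.55
tool_pos: [0.4376, -0.0179, 0.154]
tool_rot: [-1.57, -0.014, 3.047]
contact_force: [-0.8, 0.7, 3.1]
opening: 0.0007
```

send_rows(motion=[[[0,-0.002,0,0],[0,-0.002,0,0],[0,-0.002,0,0]]])

```text
time: 12.85
tool_pos: [0.4376, -0.0179, 0.1559]
tool_rot: [-1.57, -0.014, 3.047]
contact_force: [-0.8, -0.5, 2.3]
opening: 0.0006
```

send_rows(motion=[[[0,-0.001,0,0],[0,-0.001,0,0],[0,-0.001,0,0]]])

```text
time: 13.15
tool_pos: [0.4376, -0.0179, 0.1569]
tool_rot: [-1.57, -0.014, 3.047]
contact_force: [0.4, -1.0, 1.6]
opening: 0.0005
```

send_rows(motion=[[[0,-0.002,0,0],[0,-0.002,0,0],[0,-0.002,0,0]]])

```text
time: 13.45
tool_pos: [0.4376, -0.0179, 0.1588]
tool_rot: [-1.57, -0.015, 3.047]
contact_force: [0.5, -0.7, 0.9]
opening: 0.0006
```

Contact persists over at least 5.8 mm with a spring-like force, so the key went fully down. Next I go up, open and return to the tin.

send_rows(motion=[[[0,-0.02,0,0],[0,-0.045,0,0],[0,-0.065,0,0],[-0.03,-0.065,0,0],[-0.065,-0.065,0,0],[-0.1,-0.065,0,0],[-0.134,-0.065,0,0],[-0.134,-0.065,0,0]]], gripper=1)

```text
time: 14.25
tool_pos: [0.5747, -0.031, 0.2206]
tool_rot: [-1.57, -0.014, 3.047]
contact_force: [0.7, 0.4, 0.4]
opening: 0.0597
```

send_rows(motion=[[[0,0,0,0],[0,0,0,0],[0,0,0,0]]])

```text
time: 14.55
tool_pos: [0.5738, -0.0309, 0.2208]
tool_rot: [-1.57, -0.014, 3.047]
contact_force: [0.8, 0.1, 0.7]
opening: 0.0835
```

```bash
python3 - <<'E'
from h import *
plan([.5710,-.0303,.1015],174.6)
snap('wrist','w7'); crop('w7',220,110,420,260,4)
E
```

```text
t 14.55 pos [ 0.5738 -0.0309  0.2208] yaw 174.59 down [-0.014  0.001 -1.   ] shift [ 0.0012  0.1194 -0.0004] twist -0.01 q1,q6 [-10.7  84.8] F [0.83 0.13 0.69] op 0.0835
```

View pics/w7_c220_110.png

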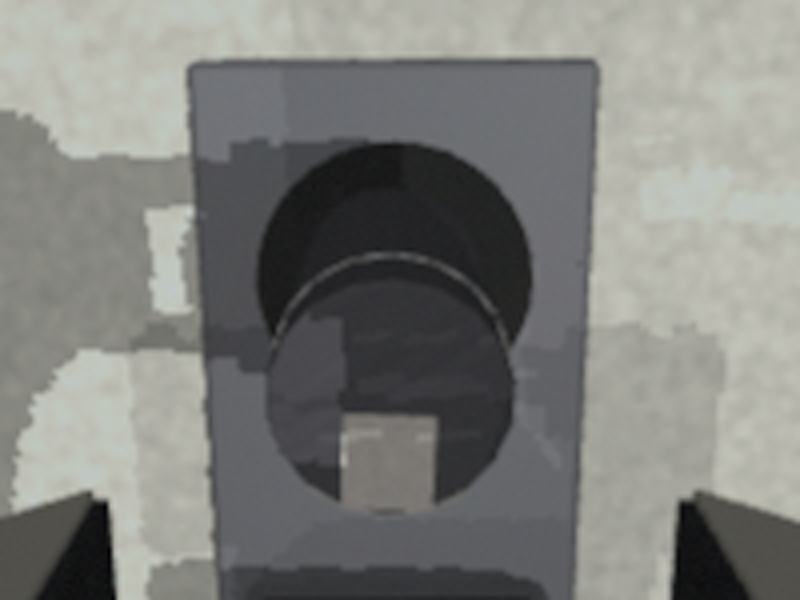

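send_rows(motion=[[[0.0012,0.02,-0.0004,0],[0.0012,0.05,-0.0004,0],[0.0012,0.08,-0.0004,0],[0.0012,0.105,-0.0004,0],[0.0012,0.118,-0.0004,0],[0.0012,0.118,-0.0004,0],[0.0012,0.118,-0.0004,0]]])

```text
time: 15.3
tool_pos: [0.5717, -0.0305, 0.1041]
tool_rot: [-1.57, -0.012, 3.047]
contact_force: [0.4, -0.2, 0.4]
opening: 0.0919
```

send_rows(motion=[[[0,0,0,0],[0,0,0,0],[0,0,0,0],[0,0,0,0],[0,0,0,0],[0,0,0,0],[0,0,0,0],[0,0,0,0]]], gripper=0.4, grip_force=15)

```text
time: 16.1
tool_pos: [0.5718, -0.0304, 0.1042]
tool_rot: [-1.57, -0.012, 3.047]
contact_force: [0.4, 1.0, 1.8]
opening: 0.0537
```

send_rows(motion=[[[0,-0.01,0,0],[0,-0.03,0,0],[0,-0.055,0,0],[0,-0.08,0,0],[0,-0.095,0,0],[0,-0.1,0,0],[0,-0.1,0,0]]])

```text
time: 16.8
tool_pos: [0.5731, -0.0305, 0.2048]
tool_rot: [-1.57, -0.011, 3.047]
contact_force: [-0.4, 0.7, -1.9]
opening: 0.0538
```

```bash
python3 - <<'E'
from h import *
plan([.504,-.298,.205],86.5)
plan([.504,-.298,.205],174.6)
E
```

```text
t 16.8 pos [ 0.5731 -0.0305  0.2048] yaw 174.59 down [-0.011  0.    -1.   ] shift [0.0435 0.0006 0.2728] twist 88.09 q1,q6 [-10.6  84.8] F [-0.42  0.74 -1.86] op 0.0538
t 16.8 pos [ 0.5731 -0.0305  0.2048] yaw 174.59 down [-0.011  0.    -1.   ] shift [0.0435 0.0006 0.2728] twist -0.01 q1,q6 [-10.6  84.8] F [-0.42  0.74 -1.86] op 0.0538
```

send_rows(motion=[[[0.003,0,0.012,0],[0.009,0,0.045,0],[0.016,0,0.085,0],[0.022,0,0.125,0],[0.029,0,0.165,0],[0.035,0,0.205,0],[0.041,0,0.245,0],[0.0435,0,0.265,0]]])

```text
time: 17.6
tool_pos: [0.5026, -0.2937, 0.2042]
tool_rot: [-1.57, -0.013, 3.044]
contact_force: [1.1, 0.6, -1.2]
opening: 0.0539
```

send_rows(motion=[[[0,0,0.004,0],[0,0,0.006,0],[0,0,0.006,0],[0,0,0.006,0]]])

```text
time: 18.0
tool_pos: [0.5023, -0.2985, 0.204]
tool_rot: [-1.571, -0.014, 3.046]
contact_force: [-0.2, 0.5, -1.8]
opening: 0.0536
```

```bash
python3 - <<'E'
from h import *
plan([.504,-.298,.0992],174.6)
snap('wrist','w8'); snap('side','s8')
E
```

```text
t 18.0 pos [ 0.5023 -0.2985  0.204 ] yaw 174.51 down [-0.014  0.001 -1.   ] shift [-0.0031  0.1048 -0.0007] twist -0.09 q1,q6 [-38.   57.6] F [-0.22  0.5  -1.77] op 0.0536
```

View pics/w8.png

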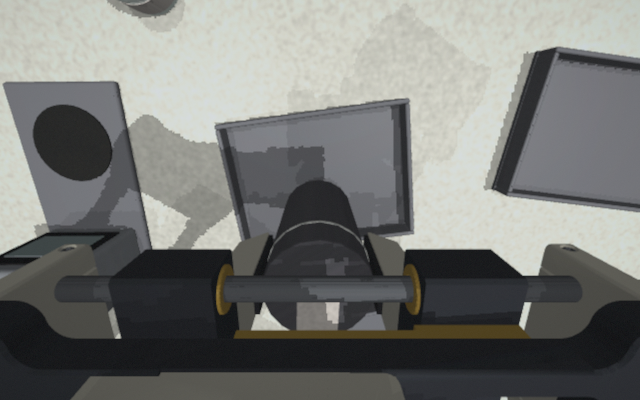

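View pics/s8.png

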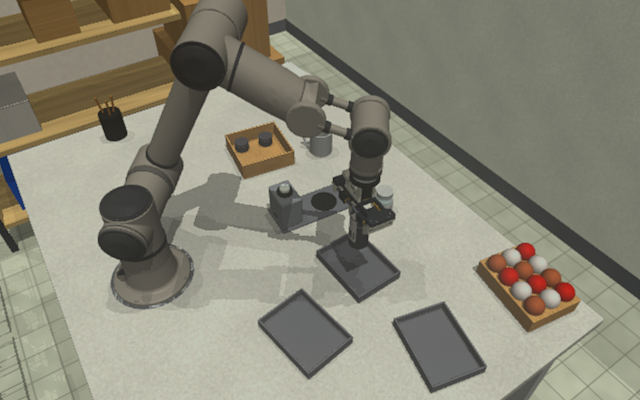

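The wrist view shows the tin, bottom near (320,185), over the target tray, which spans about (217–412, 100–235). The side view puts it over the same tray, the one nearest the scanner. I'll lower it slowly.

send_rows(motion=[[[-0.0031,0.015,-0.0007,0],[-0.0031,0.035,-0.0007,0],[-0.0031,0.055,-0.0007,0],[-0.0031,0.075,-0.0007,0],[-0.0031,0.09,-0.0007,0],[-0.0031,0.098,-0.0007,0],[-0.0031,0.1,-0.0007,0],[-0.0031,0.1,-0.0007,0]]])

```text
time: 18.9
tool_pos: [0.5046, -0.298, 0.1046]
tool_rot: [-1.57, -0.013, 3.046]
contact_force: [0.5, 0.3, -1.2]
opening: 0.0539
```

send_rows(motion=[[[0,0.001,0,0],[0,0.002,0,0],[0,0.003,0,0],[0,0.0035,0,0],[0,0.0035,0,0]]])

```text
time: 19.4
tool_pos: [0.5045, -0.298, 0.1011]
tool_rot: [-1.57, -0.013, 3.046]
contact_force: [0.2, 0.1, -2.0]
opening: 0.0538
```

send_rows(motion=[[[0,0.0005,0,0],[0,0.001,0,0],[0,0.001,0,0],[0,0.001,0,0]]])

```text
time: 19.8
tool_pos: [0.5045, -0.298, 0.1001]
tool_rot: [-1.57, -0.013, 3.046]
contact_force: [0.3, -0.2, -0.9]
opening: 0.0544
```

send_rows(motion=[[[0,0.0005,0,0],[0,0.001,0,0],[0,0.001,0,0],[0,0.001,0,0]]])

```text
time: 20.2
tool_pos: [0.5045, -0.298, 0.0992]
tool_rot: [-1.57, -0.013, 3.046]
contact_force: [-0.0, 0.2, 0.3]
opening: 0.0535
```

send_rows(motion=[[[0,0.0005,0,0],[0,0.0008,0,0],[0,0.0008,0,0]]])

```text
time: 20.5
tool_pos: [0.5046, -0.298, 0.0992]
tool_rot: [-1.57, -0.012, 3.046]
contact_force: [-1.1, 1.2, 6.4]
opening: 0.0541
```

The tin is firmly seated at the expected height. I'll release it, retreat and check.

send_rows(motion=[[[0,-0.0005,0,0],[0,-0.0005,0,0],[0,-0.0005,0,0],[0,-0.0005,0,0],[0,-0.0005,0,0],[0,-0.0005,0,0],[0,-0.0005,0,0],[0,-0.0005,0,0]]], gripper=1)

```text
time: 21.3
tool_pos: [0.5046, -0.298, 0.0997]
tool_rot: [-1.57, -0.012, 3.046]
contact_force: [0.3, -0.3, -0.7]
opening: 0.092
```

send_rows(motion=[[[0,-0.015,0,0],[0,-0.04,0,0],[0,-0.07,0,0],[0,-0.1,0,0],[0,-0.13,0,0],[0,-0.14,0,0],[0,-0.14,0,0],[0,-0.14,0,0]]])

```text
time: 22.1
tool_pos: [0.5059, -0.2976, 0.2382]
tool_rot: [-1.571, -0.014, 3.046]
contact_force: [-0.0, 1.0, -0.3]
opening: 0.0916
```

```bash
python3 - <<'E'
from h import *
plan([.504,-.298,.2392],174.6)
snap('wrist','w9'); snap('side','s9');crop('s9',300,160,420,310,4)
E
```

```text
t 22.1 pos [ 0.5059 -0.2976  0.2382] yaw 174.55 down [-0.014  0.001 -1.   ] shift [ 0.0018 -0.001   0.0005] twist -0.05 q1,q6 [-37.7  57.8] F [-0.    1.05 -0.3 ] op 0.0916
```

View pics/w9.png

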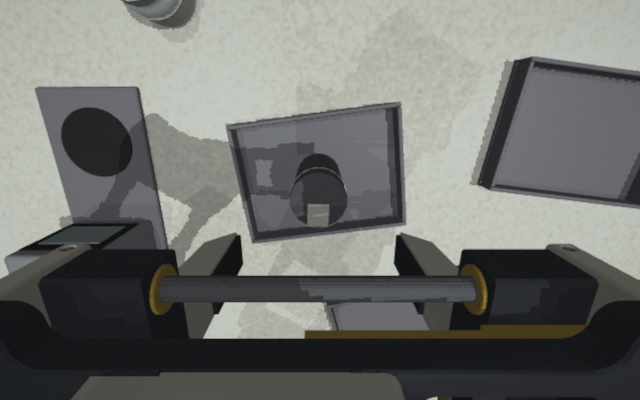

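View pics/s9_c300_160.png

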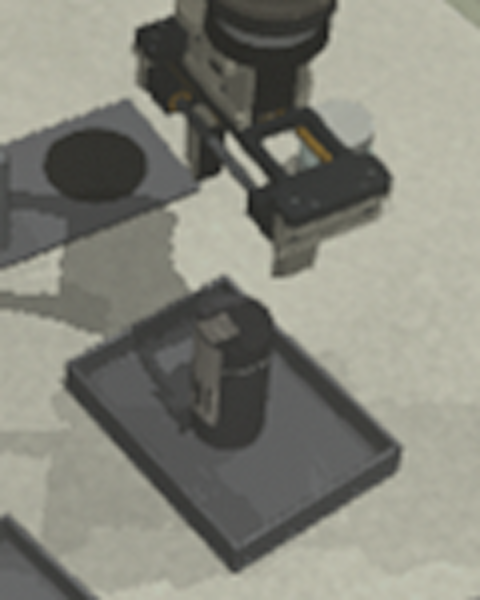

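The tin stands upright at the tray's centre: base near crop (232,430), tray centre near (232,418). The hand is clear of it.

```bash
python3 -c "
from h import *
print(hand_in())"
```

```text
the job is handed in; nothing more can be done
None
```

I carried out all the steps, and the job was handed in at about 22 s. Hand-in gave no verdict, so what follows rests on my own checks.

- **Scanning stand:** I lifted the tin out of the bin and set it on the pad, and released it. The pictures put it within about 2 mm of the pad's centre. Its label was within about 1° of facing the window: tin at 174.6°, stand at about 175°.
- **Key:** I pressed it to a firm stop. The force peaked at about 13 N. I couldn't see the key under the fingers, so I checked the travel by backing off, and contact lasted over at least 5.8 mm.
- **Order tray:** I stood the tin in the leftmost of the three trays. The last wrist and side pictures show it upright near the middle of the tray, with the open gripper about 12 cm clear above it.
- **Other goods:** The mug, jar and candle tins looked unmoved in the pictures, but I didn't measure them again.

Two things differed slightly from what I expected. The key's top seems to be about 3 to 4 mm higher than my camera estimate of 0.128 m. The tool also tilted by about 0.014 rad, which had no visible effect.

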